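# Packing two site-survey kits

### The job

Pack the two kits: the torch, pulled up out of its spring clips, and the big yellow tape measure go into the box with the blue foam; the spirit level and the small red tape measure go into the box with the black foam. Seat each one flat on the floor of the pocket cut to its shape, tapes and level standing upright as they do now, and let go of it. Leave the small green tape measure where it is.

Things in the scene. Friction and masses are not known exactly. Their poses are not given: they have to be found in the camera images.
- kit_blue: Fixed brown card tray 198 (x) by 232 (y) mm, rim 30 mm high, with blue foam (top at 28 mm, pale grey in the pockets). Origin: centre of its underside; z up. Torch pocket 152 (x) by 42 (y), centre x 0, y -52; cut-out for fingers across its middle 44 (x) by 116 (y), floor at z 4. Big-tape pocket 92 by 64, centre x 0, y +48. Pocket floors at z 16. Each thing's long side along x, either way round. Box left or right.
- kit_black: Fixed brown card tray 198 (x) by 232 (y) mm, rim 30 mm high, with black foam (top at 28 mm, pale grey in the pockets). Origin: centre of its underside; z up. Level pocket 140 (x) by 44 (y), centre x 0, y +52; cut-out for fingers across its middle 44 (x) by 116 (y), floor at z 4. Small-tape pocket 78 by 56, centre x 0, y -48. Pocket floors at z 16. Each thing's long side along x, either way round. Box left or right.
- torch_rack: Fixed rack: aluminium strip 118 (x) by 46 (y) by 6 mm with two posts, each with a spring-steel C-clip open upward. Origin: centre of its underside; x along strip and torch, z up. Clips 10 mm wide at x = -36 and +36, tops 56 mm above the bench; between them the torch is free for 60 mm. Torch axis 42 mm above the bench.
- torch_center (a point): Centre of the black torch: tube 22 mm across, 132 mm long along x (+x to the lens), hexagonal ends 18 mm long, 24 mm across flats, so it does not roll (flat side under; axis 12 mm above what it lies on). Starts level in the rack's clips; gripped at its middle and pulled straight up it resists with about 10 N and snaps free within 15 mm. 60 to 104 g.
- tape_big_center (a point): Centre (half-way up) of the big yellow tape measure, 72 (x) by 44 (y) mm, 58 mm high, standing upright on the bench with rounded edges; x runs from its back to the steel hook of the blade at its foot, y across the flat sides (the 44 mm to grip), z up. 0.22 to 0.39 kg.
- tape_red_center (a point): Centre (half-way up) of the small red tape measure, 58 (x) by 36 (y) mm, 50 mm high, standing upright on the bench with rounded edges; x runs from its back to the steel hook of the blade at its foot, y across the flat sides (the 36 mm to grip), z up. 0.13 to 0.22 kg.
- tape_green_center (a point): Centre (half-way up) of the small green tape measure, 58 (x) by 36 (y) mm, 50 mm high, standing upright on the bench with rounded edges; x runs from its back to the steel hook of the blade at its foot, y across the flat sides (the 36 mm to grip), z up. Not wanted in either kit: it stays where it is.
- level_center (a point): Centre (half-way up) of the pocket spirit level, a bare aluminium bar 120 (x) by 24 (y) mm, 46 mm high, with black end caps and yellow-green vials, standing upright on its long edge on the bench; x along it, y across (the 24 mm to grip), z up. 0.12 to 0.21 kg.
Mind the look-alikes: they are no part of the job. Of the things that look like the part that bears torch_center, the largest one is meant.

How it is judged:
By the outcome, as a careful person would: the job done as asked, in the order asked, and still so for the second after the job is handed in, with the robot touching nothing.
It also fails if it takes over 131 s, if anything falls off the work surface, if the arm or the gripper's body presses on something with over 40 N, if the wrist force passes 120 N, or if a joint passes its speed limit or range.

### The arm

A 6-joint arm with a two-finger parallel gripper is mounted at the origin on the work surface. World frame = base frame: x ahead of the robot, y to its left, z up, the work surface at z = 0. Lengths are in m, angles in rad, forces in N, time in s.
With the tool pointing down it reaches from about 0.375 to 0.9 m from the base axis. Payload 3.1 kg.
Tool frame: the origin (TCP) lies at the very end of the fingers, on their centre line; the grasp point (between the pads) lies 19 mm behind it (manip.grasp_offset is the distance from the TCP to the grasp point, in m); x points along the fingers, z is the direction in which the jaws open and shut, and the axes are right-handed (so a half turn about x gives the same grasp; the last joint's range is limited). The gripper opens to 85 mm and grips with 20 to 120 N. Pads are 22 mm wide; open, the fingers measure 114 mm over their backs; the gripper's body (76 mm by 85 mm) begins 54 mm behind the grasp point. The pads swing forward as they close: fully open they stand 13 mm farther back than shut.
Start: joints at [-1.355, 0.527, 1.433, -0, 1.181, -0.178], TCP at [0.24, -0.577, 0.231] pointing down, gripper open.
Joint ranges: [-3.08, 3.08], [-0.75, 2.2], [0.22, 2.44], [-1.43, 4.57], [0, 2.65], [-2.85, 2.85]. Speed limits (rad/s): [2.79, 2.79, 3.14, 3.14, 3.14, 3.14].

### API

Orientations are given as a unit quaternion [x, y, z, w].
In Python, from station import manip gives the robot as it stands.
- The arm moves only by the tool send_rows, never from a script. Its argument "steps" is a list that holds one entry, the list of rows, each a list of 5 numbers: the closure, from 0 (fully open) to 1 (shut), then the shift along the world's x, y, z in m, then the turn about the world's z in rad. A call has 1 to 8 rows; each row is the pose to reach, as a shift and turn from the pose commanded when the call began; what a row does not reach only later rows make up. A row lasts 1/8 s, in which the tool goes at most 62.5 mm and 10.7 degrees, less where a joint would pass 70% of its speed; a pose out of reach is approached as far as the arm can. A call with a gripper value outside its range is refused whole. The fingers move at their own pace and stop on an object; "grip_force" is the grip in N (left out, the last holds). Time passes only in rows, so rows that repeat a pose let the fingers close. It gives the time, the measured TCP pose, the force and the opening at its end, in the units of the state.
- manip.sense(): the state, without advancing time (a new reading comes with each control period).
- manip.snapshot(name): name is "scene" or "top" or "wrist"; returns the picture (400x640x3 uint8, red, green, blue); there is no depth.
- manip.camera_params(name): a dict with "fx", "fy", "cx", "cy" (pixels), "T" (4x4, takes a point from camera to world coordinates); the wrist camera has in their place "tool_from_camera" (4x4, takes a point from camera to tool coordinates, whose origin is the TCP and whose axes are the tool frame's). Camera axes: x right, y down, z forward; pixel columns grow to the right and rows downward; lengths in m; the calibration is good to about 2 mm. A picture is of the moment at which its call begins: read the wrist's pose just before it. camera_params takes no time and is no camera call.
- manip.sign_off(): hands the job in, once; it reports no verdict.
The state is a dict: "t": time; "q": joint angles; "qd": joint speeds; "tau": joint torques, N m; "tcp_pos": TCP position; "tool_rot": TCP orientation; "force": force on the tool from outside, world axes, zero at the start; "ft_torque": the same for the moment, N m; "finger_gap": opening from 0.0 (shut) to 1.0 (fully open).
Only numpy, scipy, OpenCV 4.12 (cv2) and the standard library are available. Lean on these libraries where they do the work, as an engineer would, in place of code of your own. Each camera call takes 0.05 s, during which the arm holds its last target.

## Working session

There is one attempt and no reset: what is moved stays moved. The work goes in short steps, Python scripts to look and compute and a tool call to move; the robot and the scene stay as the last step left them, time stands still between calls to the robot, and variables do not carry over. Pictures are saved under pics/ and viewed, and the job is handed in when it is done.

Besides the shell and the picture viewer there is one more tool, called after "Request:" in YAML: its name, and indented under it one key for each argument. send_rows: Moves the arm, as the interface text tells. Its arguments: {"type":"object","properties":{"steps":{"type":"array","items":{"type":"array","items":{"type":"array","items":{"type":"number"}}}},"grip_force":{"type":"number"}},"required":["steps"]}

```bash
ls; mkdir -p pics
python3 - <<'E'
from station import manip
import cv2,numpy as np
s=manip.sense();print({k:np.round(v,3).tolist() for k,v in s.items()}, manip.grasp_offset)
for n in("scene","top","wrist"):
    im=manip.snapshot(n);cv2.imwrite(f"pics/{n}0.png",im[:,:,::-1]);p=manip.camera_params(n);print(n,{k:np.round(v,4).tolist() for k,v in p.items()})
E
```

```text
pics
{'t': 0.0, 'q': [-1.355, 0.528, 1.434, 0.0, 1.181, -0.178], 'qd': [0.0, -0.0, -0.001, 0.001, 0.0, 0.0], 'tau': [-0.0, -44.235, -17.803, -0.0, 0.008, -0.0], 'tcp_pos': [0.24, -0.576, 0.23], 'tool_rot': [0.393, 0.589, -0.392, 0.588], 'force': [0.095, -0.381, -0.476], 'ft_torque': [0.003, -0.038, 0.005], 'finger_gap': 1.0} 0.0187
scene {'fx': 505.8558, 'fy': 505.8558, 'cx': 320.1618, 'cy': 191.8779, 'T': [[0.5674, 0.5847, -0.5798, 1.2057], [0.8233, -0.4153, 0.3869, -0.4827], [-0.0146, -0.6969, -0.717, 0.9572], [0.0, 0.0, 0.0, 1.0]]}
top {'fx': 402.7512, 'fy': 402.7512, 'cx': 317.0013, 'cy': 203.1169, 'T': [[-0.023, -0.9973, 0.0691, 0.3875], [-0.9994, 0.0211, -0.0286, 0.0189], [0.0271, -0.0697, -0.9972, 0.9797], [0.0, 0.0, 0.0, 1.0]]}
wrist {'fx': 309.0545, 'fy': 309.0545, 'cx': 323.7432, 'cy': 202.0731, 'tool_from_camera': [[-0.0005, -0.2907, 0.9568, -0.142], [0.0012, -0.9568, -0.2907, 0.0743], [1.0, 0.001, 0.0009, -0.0003], [0.0, 0.0, 0.0, 1.0]]}
```

View pics/top0.png

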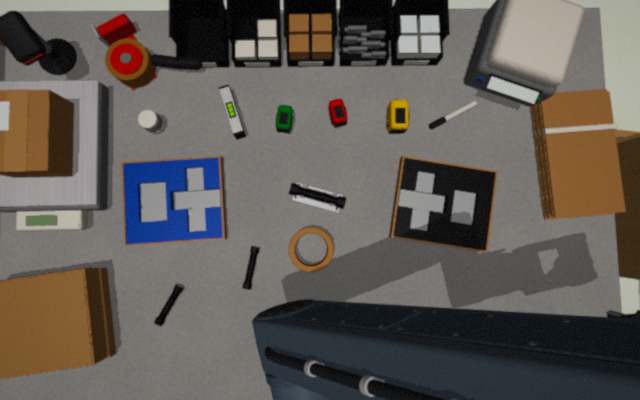

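View pics/scene0.png

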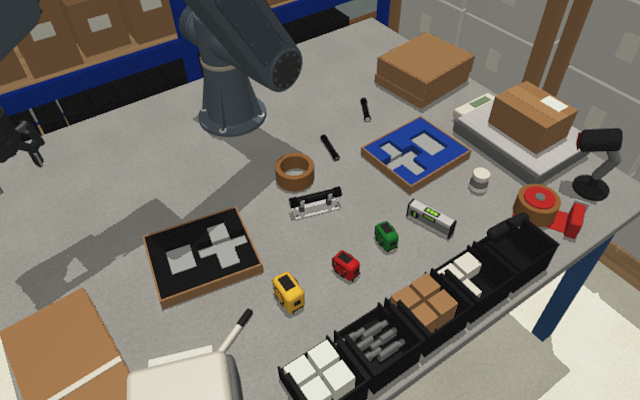

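View pics/wrist0.png

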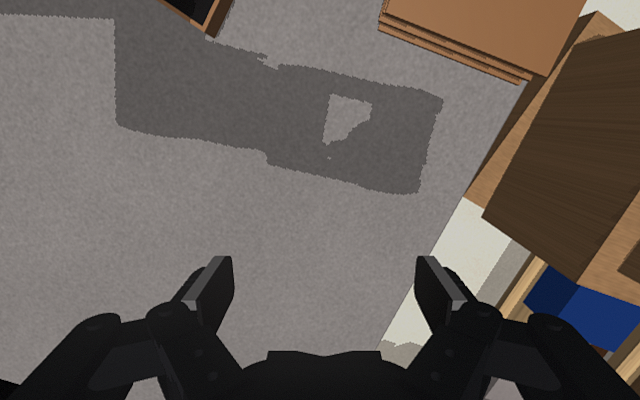

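Top view: the torch in its rack is at (318,196), with small look-alike torches at (251,268) and (169,304). Big yellow tape (399,115), red (338,112), green (285,118), level (232,111). Blue kit (175,200), black kit (443,203). Image up is +x, left is +y.

```bash
cat > h.py <<'E'
from station import manip
import cv2,numpy as np
from scipy.spatial.transform import Rotation as R
def cam(n,s=None):
    p=manip.camera_params(n);K=np.array([[p['fx'],0,p['cx']],[0,p['fy'],p['cy']],[0,0,1]])
    if n=='wrist':
        s=s or manip.sense();W=np.eye(4);W[:3,:3]=R.from_quat(s['tool_rot']).as_matrix();W[:3,3]=s['tcp_pos'];T=W@np.array(p['tool_from_camera'])
    else:T=np.array(p['T'])
    return K,T
def plane(K,T,px,z):
    px=np.atleast_2d(px).astype(float);d=np.c_[px,np.ones(len(px))]@np.linalg.inv(K).T@T[:3,:3].T;o=T[:3,3]
    return (o+d*((z-o[2])/d[:,2])[:,None])[:,:2]
def proj(K,T,P):
    P=np.atleast_2d(P);c=(P-T[:3,3])@T[:3,:3];q=c@K.T;return q[:,:2]/q[:,2:]
def snap(n,name):
    s=manip.sense();im=manip.snapshot(n);cv2.imwrite(f'pics/{name}.png',im[:,:,::-1]);np.savez(f'pics/{name}.npz',im=im,pos=s['tcp_pos'],rot=s['tool_rot']);return im,cam(n,s)
def load(n,name):
    d=np.load(f'pics/{name}.npz');return d['im'],cam(n,dict(tcp_pos=d['pos'],tool_rot=d['rot']))
def rect(pts):
    c,(w,h),a=cv2.minAreaRect(pts.astype(np.float32)*1000)
    if w<h: w,h,a=h,w,a+90
    return np.round(np.array(c),1),round(w,1),round(h,1),round((a+90)%180-90,1)
def blobs(m,amin=60):
    n,l,st,ce=cv2.connectedComponentsWithStats(m.astype(np.uint8));return [(ce[i],st[i,4],l==i) for i in range(1,n) if st[i,4]>=amin]
E
python3 - <<'E'
from h import *
im=cv2.imread('pics/top0.png')
cv2.imwrite('pics/c1.png',cv2.resize(im[75:285,110:310],None,fx=3.8,fy=2.8*3.8/2.8)[:600] if 0 else cv2.resize(im[75:275,110:350],None,fx=3,fy=3))
cv2.imwrite('pics/c2.png',cv2.resize(im[80:260,270:510],None,fx=3,fy=3))
K,T=cam('top');h=cv2.cvtColor(im,cv2.COLOR_BGR2HSV);H,S,V=h[...,0],h[...,1],h[...,2]
for nm,m,z in(('yel',(H>20)&(H<32)&(S>180)&(V>120),.058),('red',((H<5)|(H>175))&(S>170)&(V>90),.05),('green',(H>50)&(H<80)&(S>130),.05),('blue',(H>105)&(H<125)&(S>180)&(V>100),.028)):
    for c,a,mm in blobs(m):
        ys,xs=np.nonzero(mm);print(nm,c.round(1),a,rect(plane(K,T,np.c_[xs,ys],z)))
E
```

```text
yel [399.  113.4] 349 (array([ 656.8, -204.8]), 66.9, 42.3, -0.8)
red [112.2  24.5] 338 (array([883.7, 464.8]), 73.1, 26.5, -61.4)
red [126.   58.5] 643 (array([801.2, 432.1]), 70.2, 69.5, 0.4)
red [337.2 110.4] 230 (array([669.1, -61.4]), 55.3, 34.5, 14.2)
green [284.2 117.8] 267 (array([654.6,  64.7]), 58.0, 36.1, -9.1)
blue [167.7 200.4] 4465 (array([468.1, 331.2]), 219.3, 185.6, -87.4)
```

View pics/c1.png

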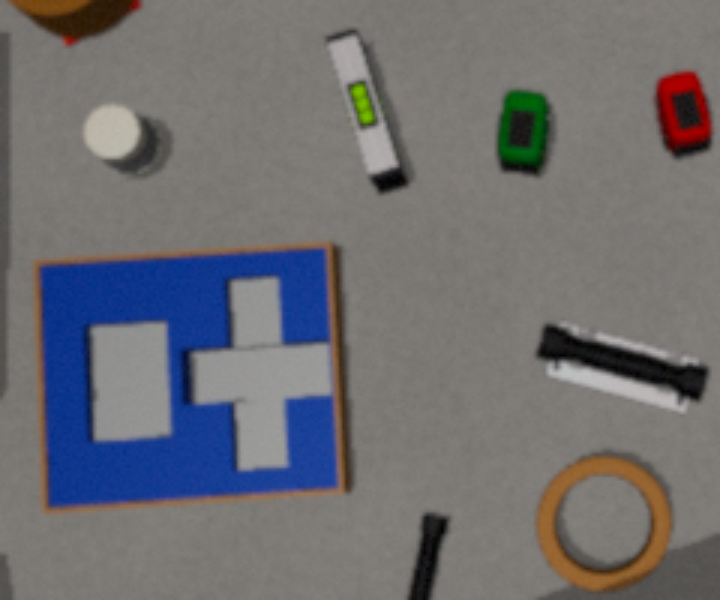

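View pics/c2.png

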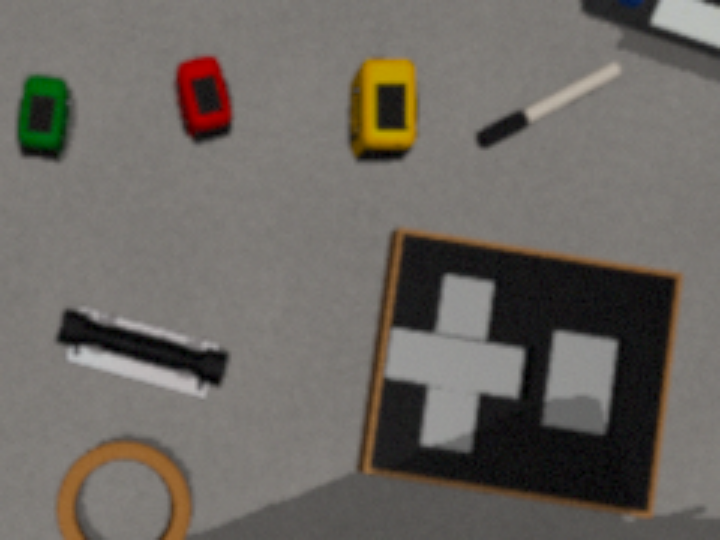

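Run:
```python
from h import *
s=manip.sense();M=R.from_quat(s['tool_rot']).as_matrix();print(M.round(3))
K,T=cam('top')
im=cv2.imread('pics/top0.png');h=cv2.cvtColor(im,cv2.COLOR_BGR2HSV);H,S,V=h[...,0],h[...,1],h[...,2]
m=(V<50)
for c,a,mm in blobs(m,80):
    if 150<c[0]<360 and 180<c[1]<330:
        ys,xs=np.nonzero(mm);print('torch?',c.round(1),a,rect(plane(K,T,np.c_[xs,ys],.042)))
# level white/grey bar
m=((V>165)&(S<40))
for c,a,mm in blobs(m,80):
    ys,xs=np.nonzero(mm);print('pale',c.round(1),a,rect(plane(K,T,np.c_[xs,ys],.046)))
# blue kit: pockets
m=((S<60)&(V>90));m[:, :]&=True
for n,(x0,y0,x1,y1) in dict(blue=(128,168,220,236),black=(399,166,490,240)).items():
    mm=np.zeros_like(m);mm[y0:y1,x0:x1]=m[y0:y1,x0:x1]
    for c,a,b in blobs(mm,100):
        ys,xs=np.nonzero(b);print(n,c.round(1),a,rect(plane(K,T,np.c_[xs,ys],.016)))
```

```text
[[-0.     0.923  0.385]
 [ 0.002  0.385 -0.923]
 [-1.     0.    -0.002]]
torch? [317.  195.3] 470 (array([470.7,  -8.4]), 130.3, 24.5, 73.6)
torch? [250.6 267.6] 279 (array([307.3, 148. ]), 95.0, 17.9, -12.6)
torch? [168.4 305. ] 299 (array([228.4, 334.6]), 97.7, 18.0, -30.9)
pale [82.4  4.6] 1702 (array([935.5, 533.4]), 389.6, 34.2, -88.6)
pale [470.1   3.4] 345 (array([ 931.3, -395.4]), 111.6, 17.7, 89.6)
pale [539.2  35.2] 4827 (array([ 856.8, -557.2]), 191.7, 169.5, -19.9)
pale [618.8  61.1] 4820 (array([ 774.2, -686.3]), 345.4, 227.1, -4.6)
pale [408.5  23.5] 229 (array([ 882.3, -238.8]), 37.5, 35.5, -0.5)
pale [429.2  23.6] 277 (array([ 881.9, -289.5]), 41.8, 37.6, 89.5)
pale [266.6  28.1] 242 (array([874.1, 102.1]), 38.1, 34.6, 89.5)
pale [407.6  43.6] 281 (array([ 832.6, -234.5]), 42.1, 37.2, 89.4)
pale [430.1  43.5] 276 (array([ 832. , -289.1]), 42.8, 37.3, 89.5)
pale [244.6  48.2] 268 (array([824.2, 156. ]), 40.3, 36.7, 89.4)
pale [267.4  48. ] 268 (array([824.9, 101.5]), 40.5, 34.4, 89.4)
pale [512.4  89.6] 544 (array([ 715.7, -484.1]), 119.1, 28.2, 69.8)
pale [225.9  94.3] 99 (array([713. , 200.9]), 29.6, 19.3, 18.2)
pale [460.4 110.1] 112 (array([ 667.6, -355.6]), 81.1, 7.9, -63.0)
pale [  3.7 115.1] 237 (array([670.6, 711. ]), 64.3, 18.1, 1.7)
pale [146.6 118.3] 238 (array([659.6, 385.3]), 39.4, 38.0, 89.2)
pale [235.1 124.1] 115 (array([642.7, 179.9]), 32.5, 19.9, 17.6)
pale [314.5 203.1] 198 (array([452.4,  -3.8]), 107.2, 11.5, 73.3)
pale [ 51.9 219.8] 718 (array([427. , 605.6]), 139.5, 39.8, 89.9)
pale [629.1 295. ] 575 (array([ 221.9, -733.1]), 79.1, 41.2, -0.0)
blue [196.2 199.2] 1544 (array([469.6, 278.1]), 150.7, 106.5, -0.4)
blue [152.9 201.8] 965 (array([466.4, 380.5]), 91.9, 59.1, 2.0)
black [421.4 200.4] 1463 (array([ 456.5, -261.9]), 131.7, 110.0, 24.7)
black [462.9 206.4] 657 (array([ 438.6, -361.9]), 75.2, 52.3, -10.3)
```

Request:
send_rows:
  steps:
    - [[0,0.23,0.568,0,0.89],[0,0.23,0.568,0,0.89],[0,0.23,0.568,0,0.89],[0,0.23,0.568,0,0.89],[0,0.23,0.568,0,0.89],[0,0.23,0.568,0,0.89],[0,0.23,0.568,0,0.89],[0,0.23,0.568,0,0.89]]

```text
t: 1.15
tcp_pos: [0.4286, -0.1116, 0.2314]
tool_rot: [0.101, 0.7, -0.101, 0.7]
force: [1.5, -0.9, 0.2]
finger_gap: 0.996
```

Request:
send_rows:
  steps:
    - [[0,0.02,0.052,0,0.05],[0,0.041,0.1,0,0.05],[0,0.041,0.1,0,0.05]]

```text
t: 1.52
tcp_pos: [0.4697, -0.0104, 0.2312]
tool_rot: [0.081, 0.702, -0.081, 0.703]
force: [-0.4, -0.7, 0.3]
finger_gap: 1.002
```

Run:
```python
from h import *
s=manip.sense();M=R.from_quat(s['tool_rot']).as_matrix();print(np.round(s['tcp_pos'],4),np.degrees(np.arctan2(M[1,2],M[0,2])))
snap('wrist','w1')
snap('top','t1')
```

```text
[ 0.4697 -0.0104  0.2312] -13.171733180106814
```

View pics/w1.png

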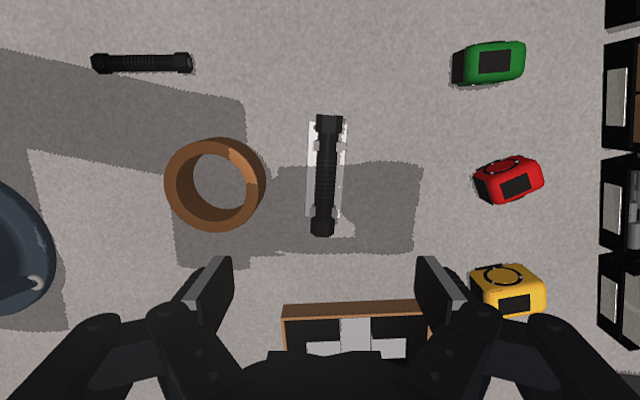

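View pics/t1.png

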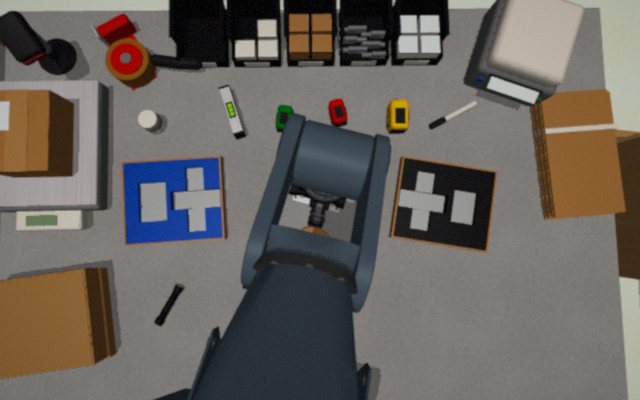

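Run:
```python
from h import *
im,(K,T)=load('top','t1')
h=cv2.cvtColor(im,cv2.COLOR_RGB2HSV);H,S,V=[h[...,i].astype(int) for i in range(3)]
def box(m,x0,y0,x1,y1):
    o=np.zeros_like(m);o[y0:y1,x0:x1]=m[y0:y1,x0:x1];return o
def rep(n,m,z,amin=100):
    for c,a,b in blobs(m,amin):
        ys,xs=np.nonzero(b);print(n,c.round(1),a,rect(plane(K,T,np.c_[xs,ys],z)))
rep('bluefoam',box((H>105)&(H<125)&(S>150),115,150,235,250),.028)
rep('blackfoam',box((V<60),385,150,500,255),.028)
pale=(S<60)&(V>100)
rep('bluepk',box(pale,128,168,220,236),.016);rep('blackpk',box(pale,399,166,490,240),.016)
print('WRIST')
im,(K,T)=load('wrist','w1')
h=cv2.cvtColor(im,cv2.COLOR_RGB2HSV);H,S,V=[h[...,i].astype(int) for i in range(3)]
rep('torch',box(V<50,280,95,370,245),.042)
rep('red',((H<5)|(H>175))&(S>150)&(V>90),.05);rep('yel',(H>18)&(H<32)&(S>180)&(V>120),.058);rep('green',(H>50)&(H<80)&(S>130),.05)
rep('ring',box((H>5)&(H<18)&(S>100)&(V>60),150,120,275,250),.03)
rep('ring',box((H>5)&(H<18)&(S>100)&(V>60),150,120,275,250),.05)
```

```text
bluefoam [167.9 200.4] 4730 (array([468.1, 331.2]), 220.5, 186.6, -87.4)
blackfoam [448.9 204.4] 4857 (array([ 446.1, -313. ]), 220.9, 187.4, 79.8)
bluepk [196.3 199.2] 1534 (array([469.6, 278.1]), 150.7, 106.5, -0.4)
bluepk [153.  201.7] 966 (array([466.4, 380.4]), 91.9, 59.3, 2.0)
blackpk [421.5 200.6] 1462 (array([ 455.1, -262.2]), 131.9, 110.2, -46.7)
blackpk [462.8 207. ] 672 (array([ 437.6, -361.7]), 77.0, 52.2, -10.6)
WRIST
torch [325.3 177.3] 2289 (array([471.4, -10.9]), 135.5, 26.6, 73.4)
red [513.5 179.2] 1287 (array([664.4, -54. ]), 64.5, 47.5, 13.0)
red [500. 166.] 194 (array([654.3, -37.4]), 28.3, 9.7, 1.6)
yel [512.2 289.5] 1104 (array([ 651.4, -187.3]), 82.2, 71.3, -1.3)
yel [502.2 275.5] 316 (array([ 644.5, -164.1]), 35.3, 17.3, -23.5)
green [493.4  62.4] 1617 (array([652.5,  66.1]), 64.7, 36.5, -8.5)
ring [212.3 184.6] 5184 (array([346.8,   6.5]), 118.6, 107.1, 5.6)
ring [212.3 184.6] 5184 (array([355. ,   9.7]), 111.7, 100.9, 5.6)
```

Request:
send_rows:
  steps:
    - [[0.35,0.001,0.001,-0.06,-0.058],[0.35,0.001,0.001,-0.12,-0.058],[0.35,0.001,0.001,-0.15,-0.058],[0.35,0.001,0.001,-0.15,-0.058]]

```text
t: 2.12
tcp_pos: [0.4681, -0.0136, 0.0795]
tool_rot: [0.105, 0.701, -0.104, 0.697]
force: [0.1, 0.2, 1.7]
finger_gap: 0.651
```

Run:
```python
from h import *
snap('wrist','w2')
```

```text
(no output)
```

View pics/w2.png

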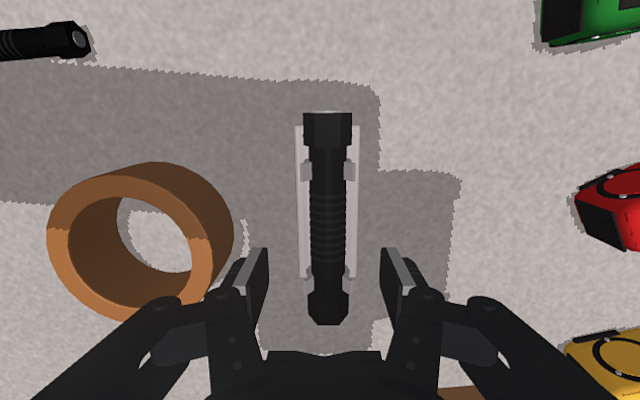

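Run:
```python
from h import *
im,(K,T)=load('wrist','w2')
for z,ps in((.054,[[328,113],[328,295]]),(.042,[[303,130],[352,130],[308,308],[349,308]]),(.05,[[305,172],[351,170],[306,275],[350,270]])):print((plane(K,T,ps,z)*1000).round(1).tolist())
s=manip.sense();M=R.from_quat(s['tool_rot']).as_matrix();print(np.round(s['tcp_pos'],4),np.degrees(np.arctan2(M[1,2],M[0,2])),M[:,0].round(4))
g=np.array(s['tcp_pos'])
for d in(0,.05):print(proj(K,T,[g+M[:,0]*d]))
```

```text
[[491.1, 54.6], [459.8, -49.9]]
[[475.0, 49.6], [501.5, 41.5], [441.7, -63.4], [468.3, -71.3]]
[[469.6, 27.7], [494.7, 21.3], [450.0, -34.7], [477.3, -39.2]]
[ 0.4694 -0.0137  0.0809] -16.981631404820867 [-2.3e-03  5.0e-04 -1.0e+00]
[[326.05954632 261.45894803]]
[[325.75940151 225.45850745]]
```

Request:
send_rows:
  steps:
    - [[0.35,0.002,0.005,-0.03,0],[0.35,0.002,0.005,-0.058,0],[0.35,0.002,0.005,-0.058,0],[0.8,0.002,0.005,-0.058,0],[1,0.002,0.005,-0.058,0],[1,0.002,0.005,-0.058,0],[1,0.002,0.005,-0.058,0],[1,0.002,0.005,-0.058,0]]
  grip_force: 60

```text
t: 3.18
tcp_pos: [0.4726, -0.0077, 0.0251]
tool_rot: [0.103, 0.699, -0.104, 0.7]
force: [-2.3, 0.0, 7.2]
finger_gap: 0.235
```

Request:
send_rows:
  steps:
    - [[1,0,0,0,0],[1,0,0,0.005,0],[1,0,0,0.01,0],[1,0,0,0.015,0],[1,0,0,0.022,0],[1,0,0,0.035,0],[1,0,0,0.06,0],[1,0,0,0.06,0]]

```text
t: 4.18
tcp_pos: [0.4735, -0.0078, 0.0855]
tool_rot: [0.103, 0.698, -0.104, 0.701]
force: [-0.0, -0.6, -1.3]
finger_gap: 0.234
```

Run:
```python
from h import *
snap('wrist','w3');s=manip.sense();print(np.round(s['tcp_pos'],4),s['finger_gap'],s['force'])
```

```text
[ 0.4728 -0.0076  0.0845] 0.23469587187389104 [ 0.52371681 -0.5220747  -1.29660469]
```

View pics/w3.png

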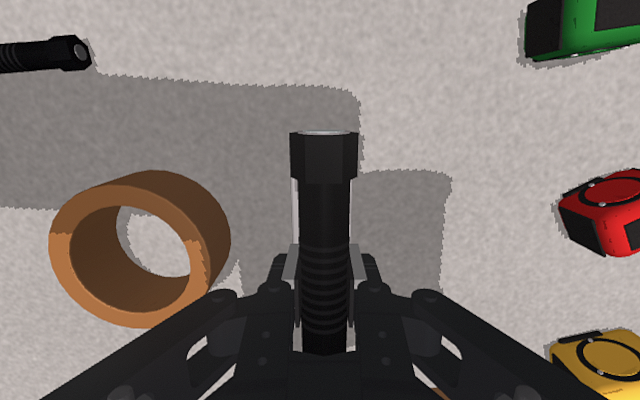

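Run:
```python
from h import *
im,(K,T)=load('wrist','w3');d=np.load('pics/w3.npz')
M=R.from_quat(d['rot']).as_matrix()
for z,p in((.1135,[324,137]),(.1135,[324,132])):
    q=plane(K,T,p,z)[0]-d['pos'][:2];print(q*1000,'along y_tool',q@M[:2,1]*1000,'jaw',q@M[:2,2]*1000)
print(np.degrees(np.arctan2(M[1,2],M[0,2])),M[:,1])
```

```text
[18.64516208 61.66284171] along y_tool 64.4200871955552 jaw -0.01688434193035102
[19.15567957 63.358548  ] along y_tool 66.19097428264195 jaw -0.019471390701224067
-16.838902563871894 [2.89680653e-01 9.57123331e-01 2.19755451e-04]
```

Request:
send_rows:
  steps:
    - [[1,0,0,0.06,0],[1,0,0.05,0.06,-0.18],[1,-0.003,0.1,0.06,-0.36],[1,-0.003,0.16,0.06,-0.54],[1,-0.003,0.22,0.06,-0.72],[1,-0.003,0.27,0.06,-0.9],[1,-0.003,0.287,0.06,-1.08],[1,-0.003,0.287,0.06,-1.231]]

```text
t: 5.22
tcp_pos: [0.4682, 0.2817, 0.1424]
tool_rot: [0.484, 0.515, -0.485, 0.515]
force: [0.0, -0.5, -0.7]
finger_gap: 0.237
```

Request:
send_rows:
  steps:
    - [[1,0,0,0,0],[1,0,0,0,0]]

```text
t: 5.48
tcp_pos: [0.4687, 0.2791, 0.1428]
tool_rot: [0.483, 0.516, -0.484, 0.516]
force: [-0.6, -0.5, -0.3]
finger_gap: 0.239
```

Run:
```python
from h import *
snap('wrist','w4');s=manip.sense();M=R.from_quat(s['tool_rot']).as_matrix();print(np.round(s['tcp_pos'],4),s['finger_gap'],np.degrees(np.arctan2(M[1,2],M[0,2])),s['q'])
```

```text
[0.4689 0.279  0.1429] 0.2372455241245336 -86.2713623302703 [ 3.31909428e-01  5.45253215e-01  1.71535783e+00 -1.82879642e-05
  8.81929075e-01  1.83764050e+00]
```

View pics/w4.png

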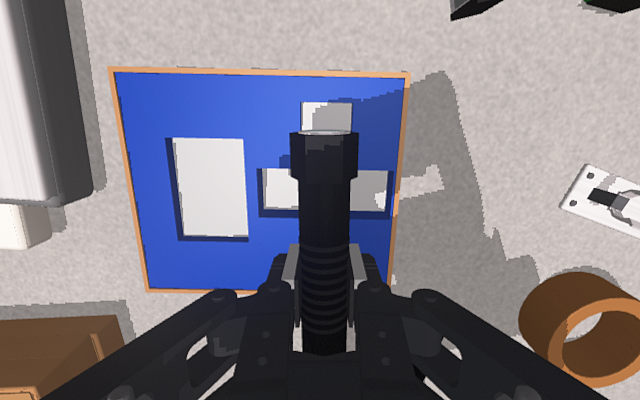

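Run:
```python
from h import *
im,(K,T)=load('wrist','w4')
cv2.imwrite('pics/w4c.png',cv2.resize(cv2.cvtColor(im[60:260,100:420],cv2.COLOR_RGB2BGR),None,fx=2.5,fy=2.5,interpolation=cv2.INTER_CUBIC))
h=cv2.cvtColor(im,cv2.COLOR_RGB2HSV);H,S,V=[h[...,i].astype(int) for i in range(3)]
b=(H>105)&(H<128)&(S>150);xs=np.nonzero(b[110])[0];print(xs.min(),xs.max())
m=(S<60)&(V>70);o=np.zeros_like(m);o[95:260,150:395]=m[95:260,150:395]
for c,a,q in blobs(o,200):
    ys,x2=np.nonzero(q);print(c.round(),a,rect(plane(K,T,np.c_[x2,ys],.016)), x2.min(),x2.max(),ys.min())
f=plane(K,T,[[300,102],[352,104],[300,125],[352,125]],.028);print(f*1000)
f=plane(K,T,[[113,72],[408,77]],.029);print(f*1000)
```

```text
121 401
[325. 118.] 1650 (array([534.7, 282.8]), 45.3, 25.9, -86.2) 298 352 102
[211. 186.] 6677 (array([466.4, 380.1]), 91.0, 60.7, 2.7) 172 247 138
[280. 189.] 1404 (array([470.9, 318.4]), 38.2, 31.9, 2.7) 262 298 168
[368. 191.] 1441 (array([474.4, 239.6]), 38.1, 33.0, 3.5) 350 387 170
[[546.08269867 303.18558203]
 [547.33823846 262.03614367]
 [528.43473151 302.39613458]
 [531.24698306 260.52302091]]
[[558.318356   447.05440589]
 [569.95561428 220.94342728]]
```

View pics/w4c.png

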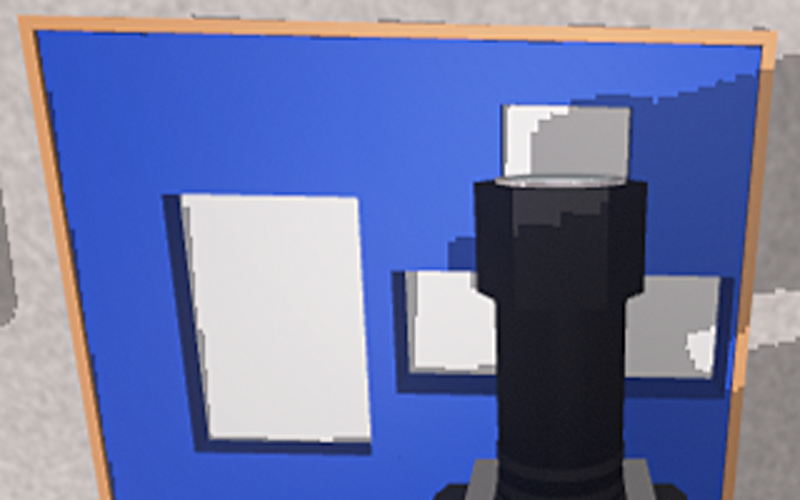

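Request:
send_rows:
  steps:
    - [[1,0.0015,0,-0.05,-0.016],[1,0.0015,0,-0.09,-0.016],[1,0.0015,0,-0.11,-0.016],[1,0.0015,0,-0.12,-0.016],[1,0.0015,0,-0.127,-0.016],[1,0.0015,0,-0.127,-0.016]]

```text
t: 6.28
tcp_pos: [0.4709, 0.2795, 0.0165]
tool_rot: [0.488, 0.512, -0.488, 0.512]
force: [-0.4, -0.9, -0.7]
finger_gap: 0.238
```

Request:
send_rows:
  steps:
    - [[1,0,0,-0.002,0],[1,0,0,-0.004,0],[1,0,0,-0.005,0],[1,0,0,-0.005,0]]

```text
t: 6.78
tcp_pos: [0.4706, 0.2796, 0.0114]
tool_rot: [0.488, 0.512, -0.488, 0.512]
force: [-0.6, 0.5, -1.1]
finger_gap: 0.237
```

Request:
send_rows:
  steps:
    - [[1,0,0,-0.001,0],[1,0,0,-0.002,0],[1,0,0,-0.002,0]]

```text
t: 7.15
tcp_pos: [0.4706, 0.2796, 0.0111]
tool_rot: [0.488, 0.512, -0.488, 0.512]
force: [-2.4, -1.4, 13.5]
finger_gap: 0.235
```

Contact with the floor. I'll release with a partial opening, then rise.

Request:
send_rows:
  steps:
    - [[0.55,0,0,0.001,0],[0.5,0,0,0.001,0],[0.5,0,0,0.001,0],[0.5,0,0,0.03,0],[0.5,0,0,0.08,0],[0.5,0,0,0.14,0],[0.5,0,0,0.16,0],[0.5,0,0,0.16,0]]

```text
t: 8.15
tcp_pos: [0.4716, 0.28, 0.1709]
tool_rot: [0.489, 0.511, -0.487, 0.512]
force: [0.1, 0.3, -0.8]
finger_gap: 0.505
```

Run:
```python
from h import *
snap('wrist','w5');s=manip.sense();M=R.from_quat(s['tool_rot']).as_matrix();print(np.round(s['tcp_pos'],4),s['finger_gap'],np.degrees(np.arctan2(M[1,2],M[0,2])))
```

```text
[0.4705 0.2795 0.1693] 0.5000811783959972 -87.26270827058185
```

View pics/w5.png

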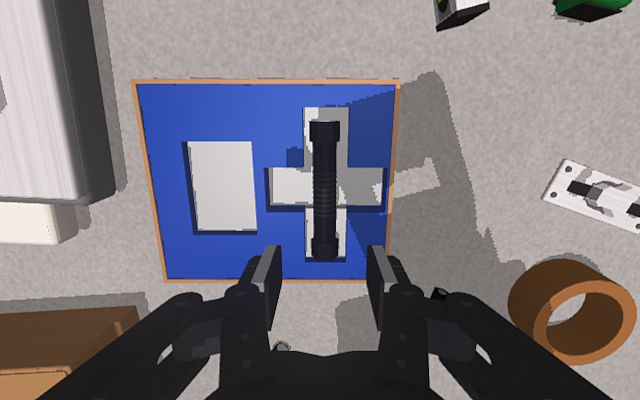

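Request:
send_rows:
  steps:
    - [[0,0.02,-0.05,0.03,0],[0,0.042,-0.105,0.05,0],[0,0.064,-0.16,0.06,-0.02],[0,0.086,-0.22,0.06,-0.04],[0,0.108,-0.28,0.06,-0.06],[0,0.13,-0.34,0.06,-0.06],[0,0.155,-0.4,0.06,-0.06],[0,0.177,-0.455,0.06,-0.06]]

```text
t: 9.2
tcp_pos: [0.6458, -0.1738, 0.2261]
tool_rot: [-0.503, -0.499, 0.504, -0.495]
force: [1.3, 0.1, 0.1]
finger_gap: 0.999
```

Request:
send_rows:
  steps:
    - [[0,0.005,-0.025,0,0],[0,0.005,-0.025,0,0],[0,0.005,-0.025,0,0]]

```text
t: 9.57
tcp_pos: [0.6501, -0.1952, 0.228]
tool_rot: [-0.503, -0.499, 0.503, -0.496]
force: [-0.2, -0.1, -0.2]
finger_gap: 0.997
```

Run:
```python
from h import *
snap('wrist','w6');s=manip.sense();M=R.from_quat(s['tool_rot']).as_matrix();print(np.round(s['tcp_pos'],4),s['finger_gap'],np.degrees(np.arctan2(M[1,2],M[0,2])))
im,(K,T)=load('wrist','w6')
h=cv2.cvtColor(im,cv2.COLOR_RGB2HSV);H,S,V=[h[...,i].astype(int) for i in range(3)]
for n,m,z in(('yel',(H>18)&(H<32)&(S>150)&(V>60),.058),('red',((H<5)|(H>175))&(S>150)&(V>60),.05)):
  m=cv2.morphologyEx(m.astype(np.uint8),cv2.MORPH_CLOSE,np.ones((9,9)))
  for c,a,q in blobs(m,100):
    ys,xs=np.nonzero(q);print(n,c.round(),a,rect(plane(K,T,np.c_[xs,ys],z)))
```

```text
[ 0.6504 -0.1949  0.2285] 0.9983907634686287 -90.59671970166954
yel [335. 163.] 2010 (array([ 666.1, -206.9]), 74.3, 41.9, -1.1)
red [205. 154.] 1727 (array([676.6, -71. ]), 56.1, 46.0, 12.0)
```

View pics/w6.png

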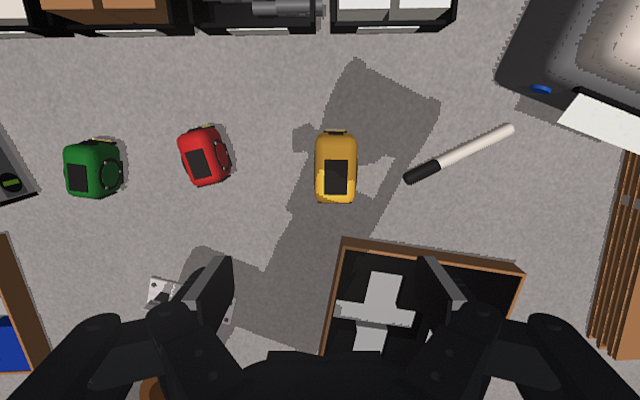

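Request:
send_rows:
  steps:
    - [[0,0.01,-0.012,-0.05,-0.009],[0,0.01,-0.012,-0.1,-0.009],[0,0.01,-0.012,-0.108,-0.009],[0,0.01,-0.012,-0.108,-0.009]]

```text
t: 10.12
tcp_pos: [0.6616, -0.2081, 0.122]
tool_rot: [0.505, 0.495, -0.505, 0.495]
force: [0.0, 0.8, 0.4]
finger_gap: 1.002
```

Run:
```python
from h import *
snap('wrist','w7');s=manip.sense();M=R.from_quat(s['tool_rot']).as_matrix();print(np.round(s['tcp_pos'],4),s['finger_gap'],np.degrees(np.arctan2(M[1,2],M[0,2])))
im,(K,T)=load('wrist','w7')
h=cv2.cvtColor(im,cv2.COLOR_RGB2HSV);H,S,V=[h[...,i].astype(int) for i in range(3)]
for n,m,z in(('yel',(H>18)&(H<32)&(S>150)&(V>60),.058),):
  m=cv2.morphologyEx(m.astype(np.uint8),cv2.MORPH_CLOSE,np.ones((9,9)))
  for c,a,q in blobs(m,100):
    ys,xs=np.nonzero(q);print(n,c.round(),a,rect(plane(K,T,np.c_[xs,ys],z)))
```

```text
[ 0.6625 -0.2088  0.1233] 1.0009933404232076 -91.14369905510125
yel [322. 201.] 4222 (array([ 668.5, -207.3]), 77.2, 41.8, -2.4)
```

View pics/w7.png

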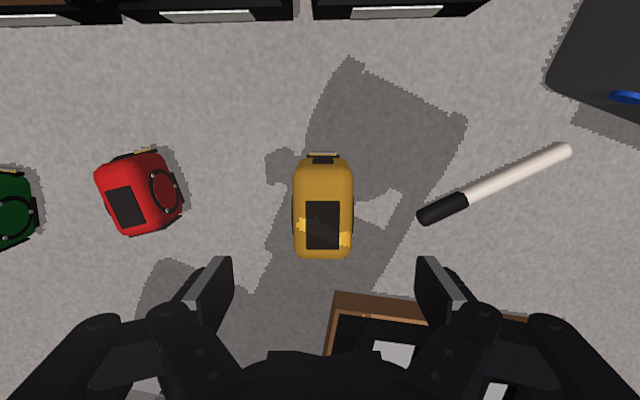

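Run:
```python
from h import *
im,(K,T)=load('wrist','w7')
print(plane(K,T,[[322,153],[322,159]],.004)*1000)
for z in(.03,.04,.05):print(z,plane(K,T,[[322,259]],z)*1000)
```

```text
[[ 699.88714714 -207.15849192]
 [ 694.84283027 -207.05689096]]
0.03 [[ 614.92718492 -205.57962658]]
0.04 [[ 620.09002224 -205.73452631]]
0.05 [[ 625.25285956 -205.88942604]]
```

Request:
send_rows:
  steps:
    - [[0,-0.0025,0.002,-0.05,0],[0,-0.0025,0.002,-0.095,0],[0,-0.0025,0.002,-0.105,0],[0,-0.0025,0.002,-0.105,0],[1,-0.0025,0.002,-0.105,0],[1,-0.0025,0.002,-0.105,0],[1,-0.0025,0.002,-0.105,0],[1,-0.0025,0.002,-0.105,0]]

```text
t: 11.18
tcp_pos: [0.66, -0.2078, 0.0183]
tool_rot: [0.506, 0.494, -0.505, 0.496]
force: [-0.2, 0.4, 7.2]
finger_gap: 0.509
```

Request:
send_rows:
  steps:
    - [[1,0,0,0,0],[1,0,0,0,0],[1,0,0,0.03,0],[1,0,0,0.08,0],[1,0,0,0.12,0],[1,0,0,0.12,0]]

```text
t: 11.92
tcp_pos: [0.661, -0.2083, 0.1402]
tool_rot: [0.506, 0.492, -0.504, 0.497]
force: [0.3, -0.2, -3.8]
finger_gap: 0.509
```

Run:
```python
from h import *
snap('wrist','w8');s=manip.sense();M=R.from_quat(s['tool_rot']).as_matrix();print(np.round(s['tcp_pos'],4),s['finger_gap'],np.degrees(np.arctan2(M[1,2],M[0,2])),s['force'])
```

```text
[ 0.6592 -0.2075  0.1374] 0.5083928055920497 -91.21513259253705 [ 0.09618702  0.13196184 -2.60637324]
```

View pics/w8.png

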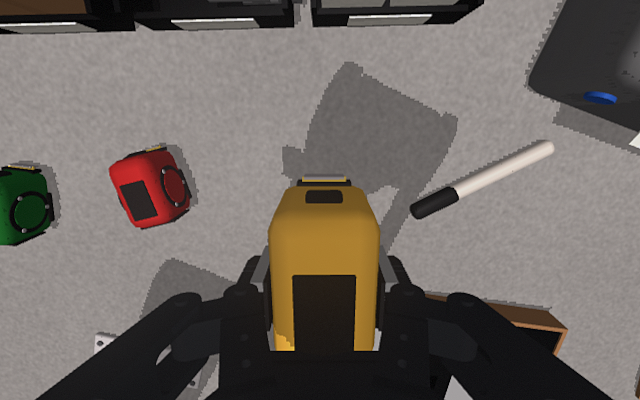

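Run:
```python
from h import *
im,(K,T)=load('wrist','w8');d=np.load('pics/w8.npz')
print((plane(K,T,[[325,178],[325,186]],.123)-d['pos'][:2])*1000)
```

```text
[[39.15150906 -1.3305984 ]
 [34.82536038 -1.24920367]]
```

Request:
send_rows:
  steps:
    - [[1,-0.01,0.03,0.02,0],[1,-0.028,0.085,0.02,0.02],[1,-0.046,0.14,0.02,0.04],[1,-0.064,0.195,0.02,0.068],[1,-0.082,0.25,0.02,0.068],[1,-0.1,0.305,0.02,0.068],[1,-0.118,0.36,0.02,0.068],[1,-0.136,0.415,0.02,0.068]]

```text
t: 12.98
tcp_pos: [0.5202, 0.209, 0.1539]
tool_rot: [0.487, 0.513, -0.49, 0.51]
force: [0.8, 0.2, -3.0]
finger_gap: 0.511
```

Request:
send_rows:
  steps:
    - [[1,-0.018,0.055,0,0],[1,-0.036,0.11,0,0],[1,-0.05,0.15,0,0],[1,-0.057,0.172,0,0],[1,-0.057,0.172,0,0],[1,-0.057,0.172,0,0]]

```text
t: 13.72
tcp_pos: [0.4648, 0.3786, 0.1546]
tool_rot: [0.487, 0.512, -0.49, 0.511]
force: [-0.4, 0.2, -2.4]
finger_gap: 0.505
```

Run:
```python
from h import *
snap('wrist','w9');s=manip.sense();M=R.from_quat(s['tool_rot']).as_matrix();print(np.round(s['tcp_pos'],4),s['finger_gap'],np.degrees(np.arctan2(M[1,2],M[0,2])),s['force'])
```

```text
[0.4654 0.3785 0.155 ] 0.5072043817013716 -87.36658943379152 [ 0.88568987 -0.46534035 -2.54876361]
```

View pics/w9.png

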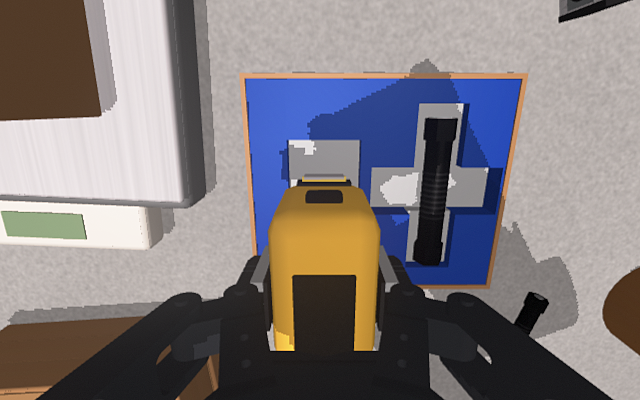

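Run:
```python
from h import *
im,(K,T)=load('wrist','w9')
print(plane(K,T,[[289,141],[359,140]],.028)*1000)
```

```text
[[510.34694733 410.43303142]
 [514.04899183 350.6336268 ]]
```

Request:
send_rows:
  steps:
    - [[1,0.001,0.001,-0.05,0],[1,0.001,0.001,-0.09,0],[1,0.001,0.001,-0.11,0],[1,0.001,0.001,-0.117,0],[1,0.001,0.001,-0.119,0],[1,0.001,0.001,-0.121,0],[1,0.001,0.001,-0.122,0],[1,0.001,0.001,-0.122,0]]

```text
t: 14.78
tcp_pos: [0.467, 0.381, 0.0349]
tool_rot: [0.488, 0.511, -0.488, 0.512]
force: [-0.0, -0.1, -2.0]
finger_gap: 0.509
```

Request:
send_rows:
  steps:
    - [[1,0,0,-0.001,0],[1,0,0,-0.002,0],[1,0,0,-0.003,0],[1,0,0,-0.003,0]]

```text
t: 15.28
tcp_pos: [0.467, 0.381, 0.0343]
tool_rot: [0.489, 0.511, -0.488, 0.512]
force: [-4.3, -2.5, 15.1]
finger_gap: 0.511
```

Request:
send_rows:
  steps:
    - [[0.2,0,0,0.002,0],[0.2,0,0,0.002,0],[0.2,0,0,0.002,0],[0.2,0,0,0.03,0],[0.2,0,0,0.08,0],[0.2,0,0,0.14,0],[0.2,0,0,0.17,0],[0.2,0,0,0.17,0]]

```text
t: 16.27
tcp_pos: [0.4684, 0.3817, 0.204]
tool_rot: [0.49, 0.511, -0.486, 0.512]
force: [-0.2, 0.1, -0.1]
finger_gap: 0.797
```

Run:
```python
from h import *
snap('wrist','w10');s=manip.sense();M=R.from_quat(s['tool_rot']).as_matrix();print(np.round(s['tcp_pos'],4),s['finger_gap'],np.degrees(np.arctan2(M[1,2],M[0,2])),s['force'])
```

```text
[0.4671 0.3809 0.2019] 0.7992955410030363 -87.31578447897023 [-0.13289387  0.4068561  -0.51161699]
```

View pics/w10.png

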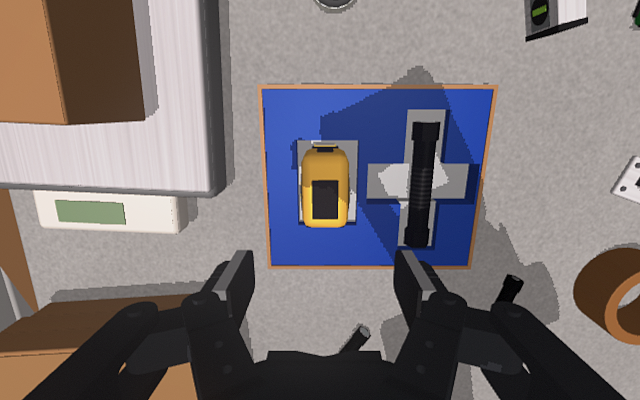

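Request:
send_rows:
  steps:
    - [[0.2,0.04,-0.036,0.03,0.1],[0.2,0.08,-0.072,0.03,0.2],[0.2,0.12,-0.108,0.03,0.25],[0.2,0.16,-0.144,0.03,0.25],[0.2,0.2,-0.18,0.03,0.25],[0.2,0.21,-0.19,0.03,0.25],[0.2,0.21,-0.19,0.03,0.25],[0.2,0.21,-0.19,0.03,0.25]]

```text
t: 17.32
tcp_pos: [0.675, 0.192, 0.2301]
tool_rot: [0.42, 0.57, -0.421, 0.568]
force: [0.5, 0.8, 0.0]
finger_gap: 0.806
```

Run:
```python
from h import *
snap('wrist','w11');s=manip.sense();M=R.from_quat(s['tool_rot']).as_matrix();print(np.round(s['tcp_pos'],4),s['finger_gap'],np.degrees(np.arctan2(M[1,2],M[0,2])),s['force'])
```

```text
[0.6752 0.1923 0.2306] 0.7991017845350733 -72.88976242851255 [-0.59162742 -0.14475634  0.44131754]
```

View pics/w11.png

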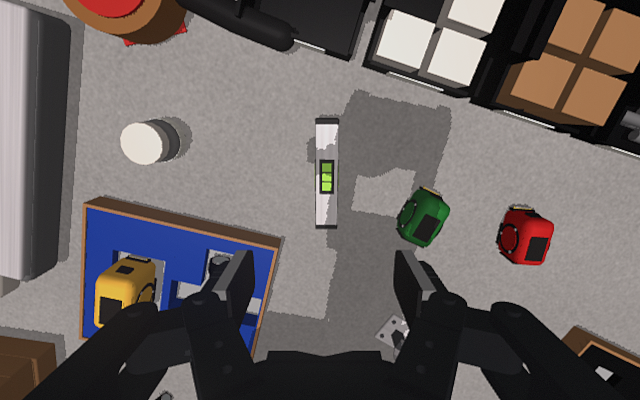

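Run:
```python
from h import *
im,(K,T)=load('wrist','w11')
cv2.imwrite('pics/w11c.png',cv2.resize(cv2.cvtColor(im[105:245,270:390],cv2.COLOR_RGB2BGR),None,fx=4,fy=4,interpolation=cv2.INTER_CUBIC))
p=plane(K,T,[[316,119],[338,119],[317,227],[338,227]],.046)*1000;print(p.round(1),p.mean(0));v=(p[0]+p[1]-p[2]-p[3])/2;print(np.hypot(*v),np.degrees(np.arctan2(v[1],v[0])))
```

```text
[[733.  218.5]
 [739.6 197. ]
 [620.3 183.4]
 [627.3 160.7]] [680.06764856 189.91007845]
118.03960191327111 17.601415022214702
```

View pics/w11c.png

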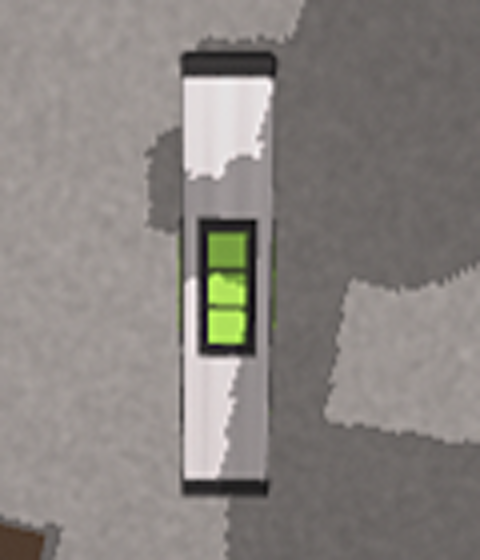

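Request:
send_rows:
  steps:
    - [[0.2,0.005,-0.0025,-0.06,0.009],[0.2,0.005,-0.0025,-0.12,0.009],[0.2,0.005,-0.0025,-0.17,0.009],[0.2,0.005,-0.0025,-0.2,0.009],[0.2,0.005,-0.0025,-0.2,0.009]]

```text
t: 18.0
tcp_pos: [0.6784, 0.1894, 0.0285]
tool_rot: [0.416, 0.573, -0.419, 0.569]
force: [-0.2, 0.1, -0.2]
finger_gap: 0.798
```

Run:
```python
from h import *
s=manip.sense();M=R.from_quat(s['tool_rot']).as_matrix();print(np.round(s['tcp_pos'],4),s['finger_gap'],np.degrees(np.arctan2(M[1,2],M[0,2])),s['force'])
```

```text
[0.6784 0.1894 0.0285] 0.7977858846546184 -72.37285571935423 [-0.2098622   0.08948476 -0.20118011]
```

Request:
send_rows:
  steps:
    - [[0.2,0.001,0.0005,-0.014,0],[0.2,0.001,0.0005,-0.014,0],[1,0.001,0.0005,-0.014,0],[1,0.001,0.0005,-0.014,0],[1,0.001,0.0005,-0.014,0],[1,0.001,0.0005,-0.014,0],[1,0.001,0.0005,-0.014,0],[1,0.001,0.0005,-0.014,0]]

```text
t: 19.0
tcp_pos: [0.6836, 0.1889, 0.0184]
tool_rot: [0.419, 0.57, -0.418, 0.571]
force: [-0.1, 0.9, 6.2]
finger_gap: 0.268
```

Request:
send_rows:
  steps:
    - [[1,0,0,0,0],[1,0,0,0.02,0],[1,0,0,0.07,0],[1,0,0,0.12,0],[1,0,0,0.14,0],[1,0,0,0.14,0]]

```text
t: 19.75
tcp_pos: [0.6833, 0.1888, 0.1588]
tool_rot: [0.419, 0.57, -0.417, 0.571]
force: [-0.5, -0.9, -2.6]
finger_gap: 0.269
```

Run:
```python
from h import *
snap('wrist','w12');s=manip.sense();M=R.from_quat(s['tool_rot']).as_matrix();print(np.round(s['tcp_pos'],4),s['finger_gap'],np.degrees(np.arctan2(M[1,2],M[0,2])),s['force'])
```

```text
[0.682  0.1886 0.1565] 0.26855763456648085 -72.48147406238292 [-0.55247281  0.24626161 -2.53229321]
```

View pics/w12.png

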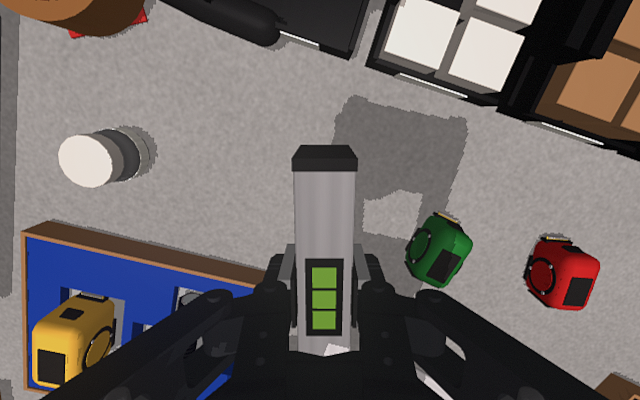

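Request:
send_rows:
  steps:
    - [[1,-0.015,-0.03,0.02,-0.05],[1,-0.04,-0.08,0.02,-0.12],[1,-0.066,-0.132,0.02,-0.2],[1,-0.092,-0.184,0.02,-0.28],[1,-0.118,-0.236,0.02,-0.36],[1,-0.144,-0.288,0.02,-0.44],[1,-0.17,-0.34,0.02,-0.484],[1,-0.196,-0.392,0.02,-0.484]]

```text
t: 20.8
tcp_pos: [0.4843, -0.2038, 0.1748]
tool_rot: [-0.542, -0.455, 0.543, -0.452]
force: [0.6, -1.0, -2.1]
finger_gap: 0.267
```

Request:
send_rows:
  steps:
    - [[1,-0.022,-0.045,0,0],[1,-0.0285,-0.0586,0,0],[1,-0.0285,-0.0586,0,0],[1,-0.0285,-0.0586,0,0]]

```text
t: 21.3
tcp_pos: [0.4582, -0.2601, 0.1764]
tool_rot: [0.542, 0.455, -0.542, 0.453]
force: [-0.3, 1.0, -0.7]
finger_gap: 0.272
```

Run:
```python
from h import *
snap('wrist','w13');snap('top','t13');s=manip.sense();M=R.from_quat(s['tool_rot']).as_matrix();print(np.round(s['tcp_pos'],4),s['finger_gap'],np.degrees(np.arctan2(M[1,2],M[0,2])),s['force'])
```

```text
[ 0.4586 -0.2602  0.1769] 0.26877945353004107 -100.089296935578 [-0.40935999 -0.07534927 -2.0405085 ]
```

View pics/w13.png

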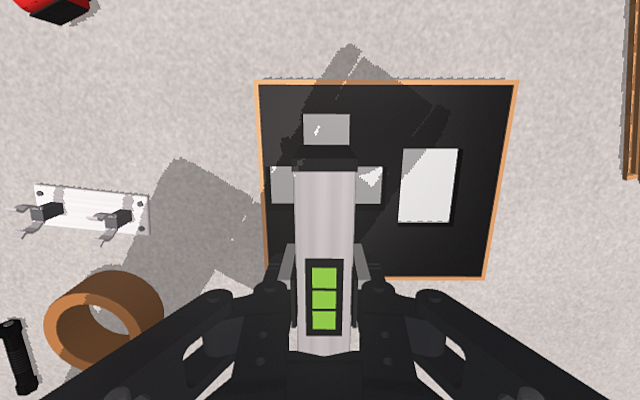

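Run:
```python
from h import *
im,(K,T)=load('wrist','w13');d=np.load('pics/w13.npz');M=R.from_quat(d['rot']).as_matrix()
p=plane(K,T,[[304,114],[349,114]],.028)*1000;th=np.radians(-10.2);print(p, p.mean(0)-70*np.array([np.cos(th),np.sin(th)]))
h=cv2.cvtColor(im,cv2.COLOR_RGB2HSV);V=h[...,2].astype(int);S=h[...,1]
m=(V>90)&(S<60);o=np.zeros_like(m);o[140:235,392:465]=m[140:235,392:465]
for c,a,b in blobs(o,200):
    ys,xs=np.nonzero(b);print('tapepk',rect(plane(K,T,np.c_[xs,ys],.016)))
zt=d['pos'][2]-.0175+.046
q=plane(K,T,[[325,153],[325,158],[325,170],[325,261],[325,334]],zt)-d['pos'][:2];print(zt,(q@M[:2,1]*1000),(q@M[:2,2]*1000))
cv2.imwrite('pics/w13c.png',cv2.resize(cv2.cvtColor(im[100:340,250:400],cv2.COLOR_RGB2BGR),None,fx=2.5,fy=2.5,interpolation=cv2.INTER_CUBIC))
```

```text
[[ 529.23410882 -254.17840322]
 [ 522.12384354 -294.20476122]] [ 456.78528362 -261.7956504 ]
tapepk (array([ 438.8, -361.3]), 76.6, 53.9, -10.1)
0.20492348992815002 [ 58.54428848  56.71193469  52.24263601  14.68513537 -21.06202689] [0.23828538 0.24269645 0.25345549 0.34386854 0.42992352]
```

View pics/w13c.png

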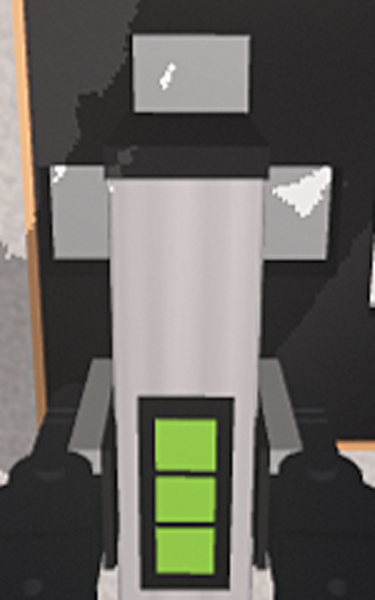

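Request:
send_rows:
  steps:
    - [[1,0.001,-0.002,-0.05,0],[1,0.001,-0.002,-0.1,0],[1,0.001,-0.002,-0.13,0],[1,0.001,-0.002,-0.138,0],[1,0.001,-0.002,-0.14,0],[1,0.001,-0.002,-0.14,0]]

```text
t: 22.15
tcp_pos: [0.4602, -0.2642, 0.0385]
tool_rot: [0.543, 0.453, -0.542, 0.455]
force: [0.4, 0.2, -2.6]
finger_gap: 0.269
```

Request:
send_rows:
  steps:
    - [[1,0,0,-0.001,0],[1,0,0,-0.002,0],[1,0,0,-0.003,0],[1,0,0,-0.003,0]]

```text
t: 22.65
tcp_pos: [0.4593, -0.264, 0.0344]
tool_rot: [0.543, 0.453, -0.543, 0.454]
force: [-1.2, -0.1, 0.1]
finger_gap: 0.268
```

Request:
send_rows:
  steps:
    - [[1,0,0.001,-0.001,0],[1,0,0.001,-0.002,0],[1,0,0.001,-0.002,0]]

```text
t: 23.02
tcp_pos: [0.4594, -0.2639, 0.0344]
tool_rot: [-0.542, -0.453, 0.543, -0.454]
force: [-3.5, -1.6, 14.6]
finger_gap: 0.274
```

Contact at z 0.0344, as expected. Release.

Request:
send_rows:
  steps:
    - [[0.5,0,0,0.001,0],[0.5,0,0,0.001,0],[0.5,0,0,0.001,0],[0.5,0,0,0.03,0],[0.5,0,0,0.08,0],[0.4,0,0,0.14,0],[0.3,0,0,0.18,0],[0.2,0,0,0.18,0]]

```text
t: 24.02
tcp_pos: [0.4611, -0.2642, 0.2156]
tool_rot: [0.543, 0.451, -0.542, 0.456]
force: [0.3, -0.4, -0.6]
finger_gap: 0.801
```

Run:
```python
from h import *
snap('wrist','w14');s=manip.sense();M=R.from_quat(s['tool_rot']).as_matrix();print(np.round(s['tcp_pos'],4),s['finger_gap'],np.degrees(np.arctan2(M[1,2],M[0,2])),s['force'])
```

```text
[ 0.4598 -0.2632  0.2135] 0.800622511658574 -100.19873950455602 [ 0.18184288  0.04067635 -0.53657667]
```

View pics/w14.png

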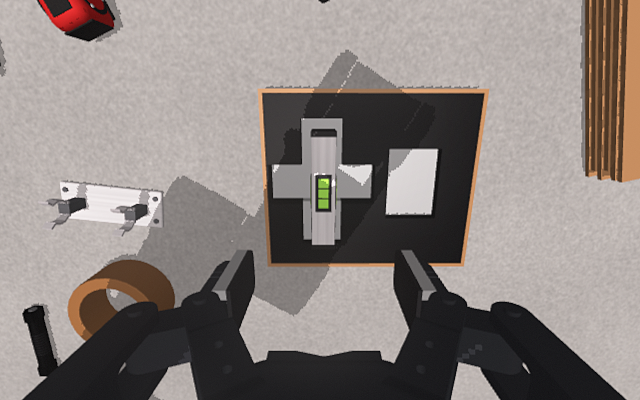

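Request:
send_rows:
  steps:
    - [[0.2,0.03,0.03,0.01,0.1],[0.2,0.07,0.067,0.01,0.2],[0.2,0.11,0.105,0.01,0.3],[0.2,0.15,0.143,0.01,0.4],[0.2,0.19,0.18,0.01,0.4],[0.2,0.208,0.199,0.01,0.4],[0.2,0.208,0.199,0.01,0.4],[0.2,0.208,0.199,0.01,0.4]]

```text
t: 25.08
tcp_pos: [0.6658, -0.0642, 0.2204]
tool_rot: [0.441, 0.553, -0.442, 0.551]
force: [-0.3, -0.6, 0.2]
finger_gap: 0.801
```

Run:
```python
from h import *
im,(K,T)=snap('wrist','w15');s=manip.sense();M=R.from_quat(s['tool_rot']).as_matrix();print(np.round(s['tcp_pos'],4),s['finger_gap'],np.degrees(np.arctan2(M[1,2],M[0,2])),s['force'])
h=cv2.cvtColor(im,cv2.COLOR_RGB2HSV);H,S,V=[h[...,i].astype(int) for i in range(3)]
m=((H<5)|(H>175))&(S>150)&(V>60)
m=cv2.morphologyEx(m.astype(np.uint8),cv2.MORPH_CLOSE,np.ones((9,9)))
for c,a,q in blobs(m,300):
    ys,xs=np.nonzero(q);print(c.round(),a,rect(plane(K,T,np.c_[xs,ys],.05)))
```

```text
[ 0.6659 -0.0646  0.2209] 0.799046290461083 -77.34692946743732 [ 0.1350564   0.51140462 -0.22347519]
[324. 168.] 1219 (array([677.3, -61.3]), 57.5, 34.4, 12.0)
```

View pics/w15.png

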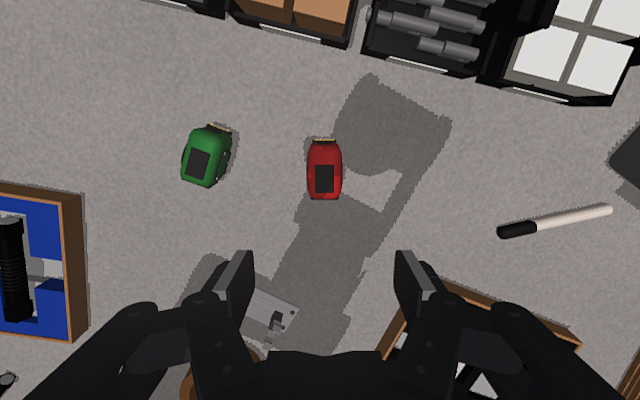

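Run:
```python
from h import *
im,(K,T)=load('wrist','w15')
print(plane(K,T,[[324,138],[324,142]],.004)*1000,plane(K,T,[[324,199]],.04)*1000)
```

```text
[[705.73573411 -55.05995416]
 [701.34736689 -56.05540529]] [[645.45393409 -68.73782126]]
```

Request:
send_rows:
  steps:
    - [[0.2,0.0065,0.002,-0.06,0],[0.2,0.0065,0.002,-0.12,0],[0.2,0.0065,0.002,-0.17,0],[0.2,0.0065,0.002,-0.185,0],[0.2,0.0065,0.002,-0.185,0]]

```text
t: 25.75
tcp_pos: [0.6733, -0.0626, 0.0371]
tool_rot: [0.442, 0.552, -0.442, 0.552]
force: [0.4, -1.2, 0.0]
finger_gap: 0.799
```

Run:
```python
from h import *
s=manip.sense();M=R.from_quat(s['tool_rot']).as_matrix();print(np.round(s['tcp_pos'],4),s['finger_gap'],np.degrees(np.arctan2(M[1,2],M[0,2])),s['force']);snap('wrist','w16')
```

```text
[ 0.6733 -0.0626  0.0371] 0.7991508194991206 -77.3585699375183 [ 0.37675435 -1.21910647  0.0485908 ]
```

View pics/w16.png

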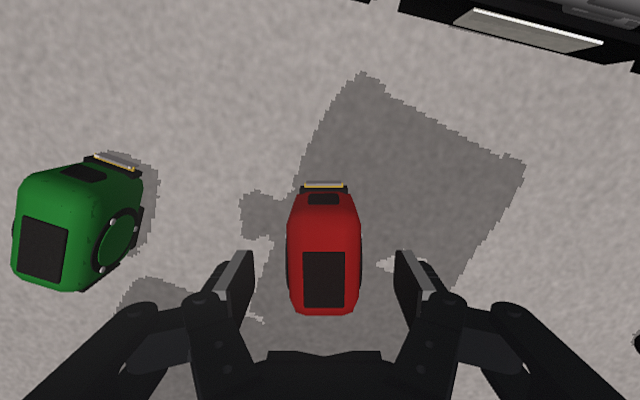

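Red tape is centred between the pads, well aligned; green tape is clear of the fingers.

Request:
send_rows:
  steps:
    - [[0.2,-0.001,0,-0.019,0],[0.2,-0.001,0,-0.019,0],[1,-0.001,0,-0.019,0],[1,-0.001,0,-0.019,0],[1,-0.001,0,-0.019,0],[1,-0.001,0,-0.019,0],[1,-0.001,0,-0.019,0],[1,-0.001,0,-0.019,0]]

```text
t: 26.8
tcp_pos: [0.6735, -0.0619, 0.0191]
tool_rot: [0.442, 0.552, -0.441, 0.553]
force: [-1.0, -0.0, 5.4]
finger_gap: 0.413
```

Request:
send_rows:
  steps:
    - [[1,0,0,0,0],[1,0,0,0.02,0],[1,0,0,0.07,0],[1,0,0,0.12,0],[1,0,0,0.14,0],[1,0,0,0.14,0]]

```text
t: 27.55
tcp_pos: [0.6737, -0.062, 0.1609]
tool_rot: [0.442, 0.551, -0.441, 0.554]
force: [0.3, -0.2, -1.3]
finger_gap: 0.409
```

Run:
```python
from h import *
snap('wrist','w17');s=manip.sense();M=R.from_quat(s['tool_rot']).as_matrix();print(np.round(s['tcp_pos'],4),s['finger_gap'],np.degrees(np.arctan2(M[1,2],M[0,2])),s['force'])
```

```text
[ 0.6725 -0.0617  0.1588] 0.40876930333677347 -77.28935164773463 [-1.08146357e-03  2.15516552e-01 -2.28589102e+00]
```

View pics/w17.png

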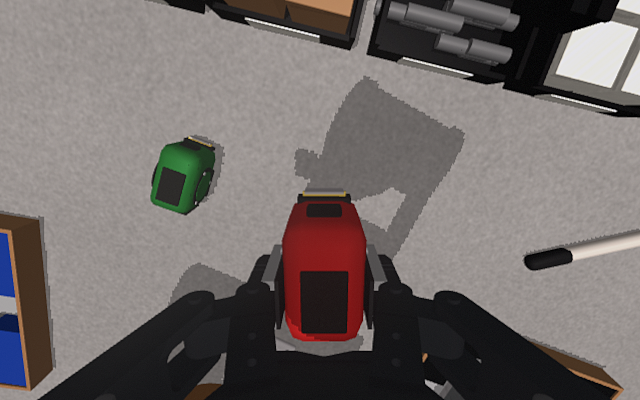

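Request:
send_rows:
  steps:
    - [[1,-0.02,-0.025,0.02,-0.05],[1,-0.055,-0.07,0.02,-0.12],[1,-0.09,-0.115,0.02,-0.2],[1,-0.125,-0.16,0.02,-0.28],[1,-0.16,-0.205,0.02,-0.36],[1,-0.195,-0.25,0.02,-0.4],[1,-0.225,-0.288,0.02,-0.4],[1,-0.2343,-0.2993,0.02,-0.4]]

```text
t: 28.6
tcp_pos: [0.4359, -0.3625, 0.1765]
tool_rot: [-0.543, -0.454, 0.543, -0.451]
force: [0.5, 0.8, -1.3]
finger_gap: 0.411
```

Request:
send_rows:
  steps:
    - [[1,0,0,0,0],[1,0,0,0,0]]

```text
t: 28.85
tcp_pos: [0.4389, -0.3595, 0.1776]
tool_rot: [0.542, 0.455, -0.542, 0.453]
force: [0.1, 0.0, -2.0]
finger_gap: 0.413
```

Run:
```python
from h import *
im,(K,T)=snap('wrist','w18');s=manip.sense();M=R.from_quat(s['tool_rot']).as_matrix();print(np.round(s['tcp_pos'],4),s['finger_gap'],np.degrees(np.arctan2(M[1,2],M[0,2])),s['force'])
q=plane(K,T,[[324,200]],s['tcp_pos'][2]-.013)-np.array(s['tcp_pos'])[:2];print(q@M[:2,1:]*1000)
```

```text
[ 0.4391 -0.3595  0.1778] 0.41260058699382185 -100.10670869180751 [ 0.32797754  0.90691311 -2.50399213]
[[ 2.80597901e+01 -7.07046937e-03]]
```

View pics/w18.png

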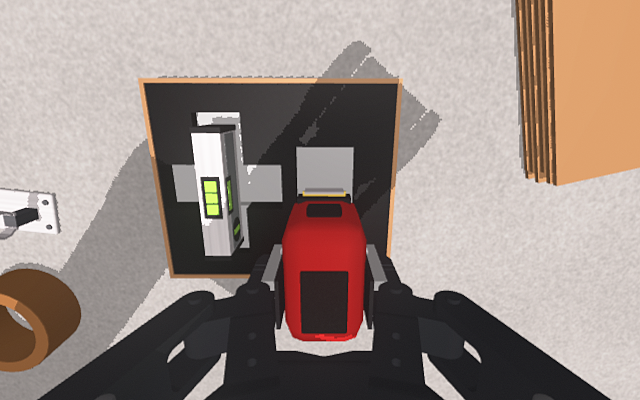

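Request:
send_rows:
  steps:
    - [[1,0,-0.001,-0.05,0],[1,0,-0.001,-0.1,0],[1,0,-0.001,-0.13,0],[1,0,-0.001,-0.138,0],[1,0,-0.001,-0.14,0],[1,0,-0.001,-0.14,0]]

```text
t: 29.65
tcp_pos: [0.4395, -0.3626, 0.0396]
tool_rot: [0.542, 0.453, -0.542, 0.455]
force: [0.1, 0.7, -2.1]
finger_gap: 0.409
```

Request:
send_rows:
  steps:
    - [[1,0,0,-0.001,0],[1,0,0,-0.002,0],[1,0,0,-0.003,0],[1,0,0,-0.003,0]]

```text
t: 30.15
tcp_pos: [0.4384, -0.3622, 0.0353]
tool_rot: [0.543, 0.453, -0.543, 0.453]
force: [-0.3, -1.2, -2.3]
finger_gap: 0.407
```

Request:
send_rows:
  steps:
    - [[1,0,0,-0.001,0],[1,0,0,-0.002,0],[1,0,0,-0.003,0],[1,0,0,-0.003,0]]

```text
t: 30.65
tcp_pos: [0.4385, -0.3622, 0.0351]
tool_rot: [-0.542, -0.453, 0.543, -0.454]
force: [-4.2, 2.7, 17.2]
finger_gap: 0.415
```

Request:
send_rows:
  steps:
    - [[0.3,0,0,0.002,0],[0.3,0,0,0.002,0],[0.3,0,0,0.002,0],[0.3,0,0,0.03,0],[0.3,0,0,0.08,0],[0.3,0,0,0.14,0],[0.3,0,0,0.18,0],[0.3,0,0,0.18,0]]

```text
t: 31.65
tcp_pos: [0.4401, -0.3639, 0.2158]
tool_rot: [-0.542, -0.451, 0.542, -0.456]
force: [0.3, 0.3, -0.8]
finger_gap: 0.698
```

Run:
```python
from h import *
snap('wrist','w19');snap('scene','s19');s=manip.sense();print(np.round(s['tcp_pos'],4),s['finger_gap'],s['force'])
im=cv2.imread('pics/s19.png');cv2.imwrite('pics/s19c.png',cv2.resize(im[100:310,130:480],None,fx=2.2,fy=2.2,interpolation=cv2.INTER_CUBIC))
```

```text
[ 0.4382 -0.3618  0.212 ] 0.699018646186024 [-0.49468856  0.06240679 -0.36020178]
```

View pics/w19.png

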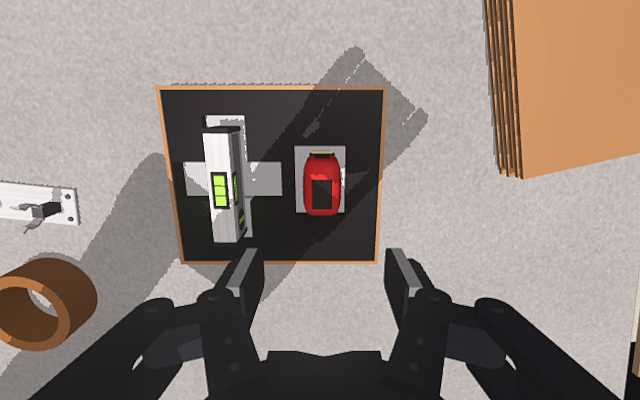

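View pics/s19c.png

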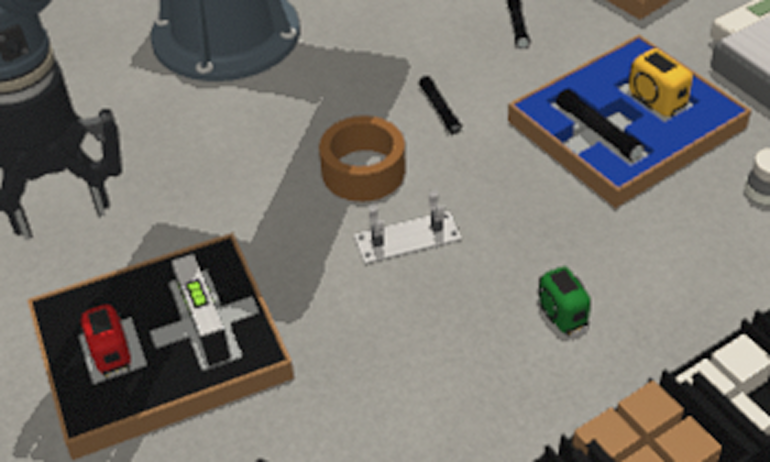

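Run:
```python
from h import *
print(manip.sign_off())
```

```text
the job is handed in; nothing more can be done
None
```

Both kits are packed and handed in, after about 32 s of the 131 s allowed. I worked in the order asked:
1. **Torch:** pulled out of its clips, into the blue-foam box. I took the 132 mm one in the rack, not the two shorter look-alikes.
2. **Big yellow tape:** into the blue-foam box.
3. **Spirit level:** into the black-foam box.
4. **Small red tape:** into the black-foam box.

**Seating:** I lowered each item into its pocket until the wrist felt the floor push back with about 13 to 17 N, then let go. For the tapes and the level, that contact came about 16 mm above the height where I gripped them on the bench, which matches the pocket floor. The torch touched within about 0.1 mm of the height I worked out for it.

**Last pictures:** the final scene and wrist pictures show all four in their pockets. The tapes and level are upright, the torch is flat, the rack is empty and the gripper is well clear. The green tape was never touched and is still in its place.

No check failed or disagreed. I judged final seating from contact height and the pictures; I did not measure the heights again after letting go.

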